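Show the ring, shut the box and slide it over to the customer

TASK

The customer has asked for the ring in the open ring box. Point it out: hold the fingertips about a finger's breadth above the ring for at least two seconds, touching neither ring nor box; then push the lid fully shut, and slide the shut box across the counter until it lies wholly on the leather panel in front of the customer. Only push with the fingers: never touch the ring, never pinch, lift or tip the box, and leave the watch case, loupe and tweezers alone.

Things in the scene. Friction and masses are not known exactly. Their poses are not given: they have to be found in the camera images.
- ring_box: red lacquered wooden ring box, loose, 0.22 to 0.32 kg, 60 mm along its x, 64 mm along its y; base 26 mm high, shut box 46 mm. Origin: centre of the underside, z up. Its +x side is the front, towards the customer; the lid is hinged on the back (-x, robot's) side, at x = -30 mm, z = 26 mm. A cream cushion (top 23 mm up) holds the ring. Shut, its back is one flat upright face.
- ring_box_lid (a joint): lid hinge, rad: 0 shut, 1.57 upright over the back edge, stop at 2.0; starts at 1.6 to 1.85. The lid is a hollow shell 60 x 64 mm, 20 mm high; open, its outside (top) face looks back to the robot, 20 mm or more behind the base's back, and reaches 85 mm above the counter. The stiff hinge stays at any angle; about 0.5 N at the free edge moves it.
- lid_edge (a point): middle of the lid's free (front) edge, on its outside (top) face: 60 mm from the hinge and 46 mm above the counter when shut, some 80 mm above it when open.
- ring: solitaire finger ring, 21 mm across, standing upright in the slot at the centre of the cushion, its lower half sunk, its plane across the box's x axis; a fixed part of the box. Origin: centre of the band, 24.5 mm above the counter.
- ring_top (a point): top of the ring's stone, 39 mm above the counter, over the centre of the box; axes as the box's.
- panel: brown leather panel with a thin brass edge, let in flush with the counter top (nothing to climb), 130 mm along x, 220 mm along y, on the customer's side (+x) beyond the box. Origin: its centre, at counter height.
- corner0 (a point): lower corner of the ring box at its own x = +30 mm, y = +32 mm
- corner1 (a point): lower corner of the ring box at its own x = +30 mm, y = -32 mm
- corner2 (a point): lower corner of the ring box at its own x = -30 mm, y = +32 mm
- corner3 (a point): lower corner of the ring box at its own x = -30 mm, y = -32 mm
- watch_case: bystander: round silver pocket watch case, 50 mm across, 14 mm thick, with crown and bow (reaching 47 mm from the centre along its x), lying loose. Origin: centre of the underside.
- loupe: bystander: black horn loupe, loose, standing on its wide end, 38 mm across, 34 mm high. Origin: centre of the underside.
- tweezers: bystander: steel tweezers lying loose, 122 mm long along their x, 15 mm wide, 8 mm high. Origin: centre of the underside.
Mind the look-alikes: they are no part of the job. Of the things like the ring_box, leave any that is purple or yellow; of the rest the larger one is meant.

How it is judged (in metres and radians):
On the way, in this order (a step that is already met when the one before it is completed fails the run):
1. fingertips held still just above the ring of the open, untouched box for two seconds (horizontal distance between the grasp point and ring_top below 0.025 m and z of the grasp point in the frame of ring_top between 0.018 and 0.058 m and contact force between each of the arm, the fingers and ring_box below 0.05 N and distance of ring_box from where it was at the start of the episode below 0.005 m and value of joint ring_box_lid above 1.4 rad), for 2 s.
2. lid pushed shut while the box is not yet on the panel (value of joint ring_box_lid below 0.06 rad and not (x of corner0 in the frame of panel between -0.067 and 0.067 m and y of corner0 in the frame of panel between -0.112 and 0.112 m and x of corner1 in the frame of panel between -0.067 and 0.067 m and y of corner1 in the frame of panel between -0.112 and 0.112 m and x of corner2 in the frame of panel between -0.067 and 0.067 m and y of corner2 in the frame of panel between -0.112 and 0.112 m and x of corner3 in the frame of panel between -0.067 and 0.067 m and y of corner3 in the frame of panel between -0.112 and 0.112 m)), for 0.2 s.
At the end, for the whole second after the job is handed in: all four lower corners of the box lie on the leather panel (within 2 mm of its border at most), lid shut (under 0.06 rad), box upright, flat on the counter (under 4 mm) and at rest (x of corner0 in the frame of panel between -0.067 and 0.067 m and y of corner0 in the frame of panel between -0.112 and 0.112 m and x of corner1 in the frame of panel between -0.067 and 0.067 m and y of corner1 in the frame of panel between -0.112 and 0.112 m and x of corner2 in the frame of panel between -0.067 and 0.067 m and y of corner2 in the frame of panel between -0.112 and 0.112 m and x of corner3 in the frame of panel between -0.067 and 0.067 m and y of corner3 in the frame of panel between -0.112 and 0.112 m and value of joint ring_box_lid below 0.06 rad and angle between ring_box's own z axis and vertical below 0.05 rad and height (world z) of ring_box below 0.004 m and linear speed of ring_box below 0.02 m/s); the robot touches nothing.
It fails at once if the ring is touched (contact force between any of the arm, the fingers and ring above 0.1 N).
It fails at once if the box is lifted or tipped (height (world z) of ring_box above 0.008 m or angle between ring_box's own z axis and vertical above 0.25 rad).
It fails at once if the box or its lid is pinched (over 20 N from the fingers while they reach down beside the box or while the lid is open) (contact force between the fingers and ring_box above 20 N and (z of the grasp point in the frame of ring_box below 0.053 m or value of joint ring_box_lid above 0.1 rad)).
It fails at once if the box is slid before its lid is shut (distance of ring_box from where it was at the start of the episode above 0.06 m and value of joint ring_box_lid above 0.3 rad).
It fails at once if a bystander is disturbed (distance of any of watch_case, loupe, tweezers from where it was at the start of the episode above 0.01 m).
It also fails if it takes over 70 s, if anything falls off the work surface, if the arm or the gripper's body presses on something with over 40 N, if the wrist force passes 120 N, or if a joint passes its speed limit or range.

ROBOT

A 7-joint arm with a two-finger parallel gripper is mounted at the origin on the work surface. World frame = base frame: x ahead of the robot, y to its left, z up, the work surface at z = 0. Lengths are in m, angles in degrees, forces in N, time in s.
With the tool pointing down it reaches from about 0.425 to 0.925 m from the base axis. Payload 6.8 kg.
Tool frame: the origin (TCP) lies on the centre line of the jaws, within the pads' length; the fingertips stand 8 mm ahead of it and the grasp point (between the pads) lies 11 mm behind it; z points along the fingers, y is the direction in which the jaws open and shut (so a half turn about z gives the same grasp; the last joint's range is limited). The gripper opens to 88 mm and grips with 3 to 60 N. Pads are 20 mm wide; open, the fingers measure 115 mm over their backs; the gripper's body (75 mm by 178 mm) begins 61 mm behind the grasp point.
Start: joints at [65.483, 27.33, 1.283, 89.118, -0.659, 63.558, -4.761], TCP at [0.212, -0.641, 0.231] pointing down, gripper open.
Joint ranges: [-169.35, 169.35], [-19.33, 120.38], [-80.79, 83.38], [13.8, 139.57], [-78.32, 258.32], [9.67, 109.79], [-169.56, 169.56]. Speed limits (degrees/s): [136.94, 136.94, 180, 180, 180, 180, 180].

INTERFACE

Orientations are given as a 3x3 rotation matrix whose columns are the frame's x, y, z axes.
In Python, from workcell import status, optics, env gives the robot as it stands.
- The arm moves only by the tool step_arm, never from a script. Its argument "targets" is text: rows parted by semicolons, each of 6 numbers parted by spaces: the shift along the tool's x, y, z normalised to -1 to 1, where 1 is 0.12 m, then the turn, a rotation vector about the tool's x, y, z normalised to -1 to 1, where 1 is 90 degrees. A call has 1 to 12 rows; each row is the pose to reach, as a shift and turn from the pose measured when the call began, along the tool's axes at that moment; what a row does not reach only later rows make up. A row lasts 1/12 s, in which the tool goes at most 41.7 mm and 7.16 degrees, less where a joint would pass 70% of its speed; a pose out of reach is approached as far as the arm can. A call with a number of a shift or a turn outside -1 to 1 is refused whole. A call with a gripper value outside its range is refused whole. "grip" is the closure, from 0 (fully open) to 1 (shut), set as the call begins (left out, the last holds). The fingers move at their own pace and stop on an object; "force" is the grip in N (left out, the last holds). Time passes only in rows, so rows that repeat a pose let the fingers close. It gives the time, the measured TCP pose, the force and the opening at its end, in the units of the state.
- status.get_obs(): the state, without advancing time (a new reading comes with each control period).
- optics.get_image(name): name is "side" or "top"; returns the picture (400x640x3 uint8, red, green, blue); there is no depth.
- optics.camera_info(name): a dict with "fx", "fy", "cx", "cy" (pixels), "rvec" (rotation vector, rad) and "tvec" (3), from world to camera coordinates, as OpenCV has them. Camera axes: x right, y down, z forward; pixel columns grow to the right and rows downward; lengths in m; the calibration is good to about 2 mm. A picture is of the moment at which its call begins. camera_info takes no time and is no camera call.
- env.sign_off(): hands the job in, once; it reports no verdict.
Trained networks look in the newest picture that a camera, given by its name, has taken for a name from the list of things; names that differ only in an ending like _2 or _b are one class to them, and where a whole thing is asked for, a point or a joint stands for the part that bears it (a point fixed in the world has none). Each returns a list of dicts, best first, with "p" (0 to 1); they miss things now and then, are a little off and sometimes report something else, mostly with a low value. They report only what shows in the picture. A call takes as long as a camera call. They do not tell look-alikes from the thing itself.
- optics.recognise(camera, query): "xyz" ([x, y, z] in m, in world coordinates, good to about 4 mm: the middle of the surface that is visible of it).
- optics.landmark_of(camera, query): "xyz" ([x, y, z] in m, in world coordinates, good to about 4 mm: a listed point, or the origin of a listed thing).
The state is a dict: "time_s": time; "joint_pos": joint angles; "qvel": joint speeds; "tau": joint torques, N m; "tcp_pos": TCP position; "tool_rot": TCP orientation; "force": force on the tool from outside, world axes, zero at the start; "moment": the same for the moment, N m; "opening": finger opening in m.
Only numpy, scipy, OpenCV 4.12 (cv2) and the standard library are available. Lean on these libraries where they do the work, as an engineer would, in place of code of your own. Each camera call takes 0.05 s, during which the arm holds its last target. There are 200 camera calls.

## Working session

There is one attempt and no reset: what is moved stays moved. The work goes in short steps, Python scripts to look and compute and a tool call to move; the robot and the scene stay as the last step left them, time stands still between calls to the robot, and variables do not carry over. Pictures are saved under pics/ and viewed, about 8 in all and at most 12, crops included, and the job is handed in when it is done.

Besides the shell and the picture viewer there is one more tool, called by a JSON object that holds its "name" and its "arguments", one argument or row to a line. step_arm: Moves the arm, as the interface text tells. Its arguments: {"type":"object","properties":{"targets":{"type":"string"},"grip":{"type":"number"},"force":{"type":"number"}},"required":["targets"]}

```bash
mkdir -p pics
cat > h.py <<'E'
import numpy as np,cv2
from workcell import status,optics,env
def snap(c,fn,crop=None,k=1):
    im=optics.get_image(c)[:,:,::-1]
    if crop: x0,y0,x1,y1=crop; im=im[y0:y1,x0:x1]
    cv2.imwrite('pics/'+fn,cv2.resize(im,None,fx=k,fy=k,interpolation=cv2.INTER_CUBIC))
def P(c,p):
    i=optics.camera_info(c);K=np.array([[i['fx'],0,i['cx']],[0,i['fy'],i['cy']],[0,0,1.]])
    return cv2.projectPoints(np.atleast_2d(np.array(p,float)),np.array(i['rvec'],float),np.array(i['tvec'],float),K,None)[0][:,0]
def ray(c,uv,z):
    i=optics.camera_info(c);R=cv2.Rodrigues(np.array(i['rvec'],float))[0];t=np.array(i['tvec'],float).ravel()
    d=R.T@np.array([(uv[0]-i['cx'])/i['fx'],(uv[1]-i['cy'])/i['fy'],1]);o=-R.T@t
    return o+d*(z-o[2])/d[2]
E
python3 - <<'E'
from h import *
np.set_printoptions(precision=4,suppress=True)
snap('top','t0.png');snap('side','s0.png')
for c in('top','side'):
    for q in('ring_top','ring_box','panel','lid_edge','corner0','corner1','corner2','corner3','watch_case','loupe','tweezers'):
        for d in optics.landmark_of(c,q):
            if d['p']>.2: print(c,q,round(d['p'],2),np.round(d['xyz'],4),P(c,d['xyz'])[0].round())
o=status.get_obs();print(o['tcp_pos'],o['tool_rot'],o['time_s'],o['opening'])
E
```

```text
top ring_box 0.9 [ 0.4975 -0.0746 -0.0024] [382. 228.]
top ring_box 0.85 [ 0.3457 -0.0856 -0.0007] [392. 302.]
top ring_box 0.82 [ 0.4728 -0.1746  0.001 ] [432. 238.]
top ring_box 0.63 [0.3734 0.0193 0.0013] [338. 289.]
top panel 0.78 [ 0.6441 -0.0873  0.0009] [385. 160.]
top lid_edge 0.9 [ 0.4436 -0.0792  0.0873] [392. 246.]
top lid_edge 0.87 [0.4024 0.0123 0.046 ] [342. 272.]
top lid_edge 0.74 [ 0.3317 -0.098   0.033 ] [401. 309.]
top lid_edge 0.64 [ 0.4947 -0.1713  0.0315] [432. 225.]
top corner0 0.97 [ 0.3411 -0.118   0.0043] [408. 304.]
top corner0 0.92 [0.3539 0.0611 0.0021] [318. 299.]
top corner0 0.92 [ 0.3774 -0.0966 -0.0045] [396. 286.]
top corner0 0.81 [ 0.5327 -0.1004 -0.0004] [394. 211.]
top corner0 0.78 [ 0.4661 -0.045   0.0006] [369. 243.]
top corner0 0.78 [ 0.4432 -0.1909 -0.0012] [440. 253.]
top corner0 0.75 [ 0.495  -0.153   0.0035] [421. 228.]
top corner0 0.75 [ 0.4533 -0.1445 -0.0027] [417. 248.]
top corner0 0.74 [ 0.3337 -0.0038 -0.0004] [351. 309.]
top corner0 0.67 [ 0.3536 -0.0541 -0.0028] [375. 299.]
top corner0 0.63 [ 0.315  -0.0801  0.0018] [390. 318.]
top c
[... 6036 characters left out ...]
 283.]
side corner3 0.69 [ 0.3744 -0.0913 -0.0004] [262. 267.]
side corner3 0.66 [ 0.4972 -0.1511 -0.0004] [323. 283.]
side corner3 0.66 [ 0.4519 -0.1469  0.0012] [301. 284.]
side corner3 0.64 [ 0.4692 -0.1059  0.0011] [306. 266.]
side corner3 0.62 [ 0.3926 -0.0204  0.0038] [267. 239.]
side corner3 0.61 [ 0.442  -0.1888 -0.    ] [299. 303.]
side corner3 0.57 [ 0.5296 -0.1049 -0.0009] [334. 263.]
side watch_case 0.59 [ 0.5187  0.0973 -0.0006] [314. 195.]
side loupe 0.76 [ 0.5044 -0.284   0.0025] [339. 341.]
side tweezers 0.48 [ 0.6771 -0.2736 -0.0061] [422. 324.]
[ 0.2123 -0.6408  0.2307] [[ 0.9493  0.3144  0.0001]
 [ 0.3144 -0.9493 -0.    ]
 [ 0.      0.     -1.    ]] 1.2 0.08758917077335211
```

Run:
```python
from h import *
a=cv2.imread('pics/t0.png')[130:330,280:500];b=cv2.imread('pics/s0.png')[180:330,220:440]
cv2.imwrite('pics/c0.png',np.vstack([cv2.resize(a,None,fx=3.6,fy=1.6*0+1.7),cv2.resize(b,None,fx=3.6,fy=1.7)]) if 0 else cv2.resize(np.vstack([a,b]),None,fx=1.7,fy=1.7,interpolation=cv2.INTER_CUBIC))
cv2.imwrite('pics/c1.png',cv2.resize(cv2.imread('pics/t0.png')[190:330,310:460],None,fx=4,fy=4,interpolation=cv2.INTER_CUBIC))
```

```text
(no output)
```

View pics/s0.png

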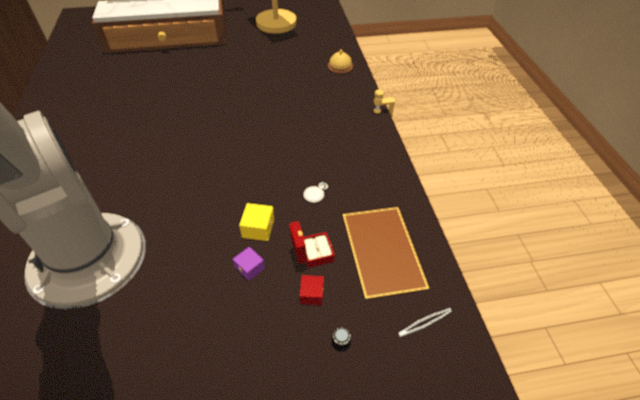

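View pics/c1.png

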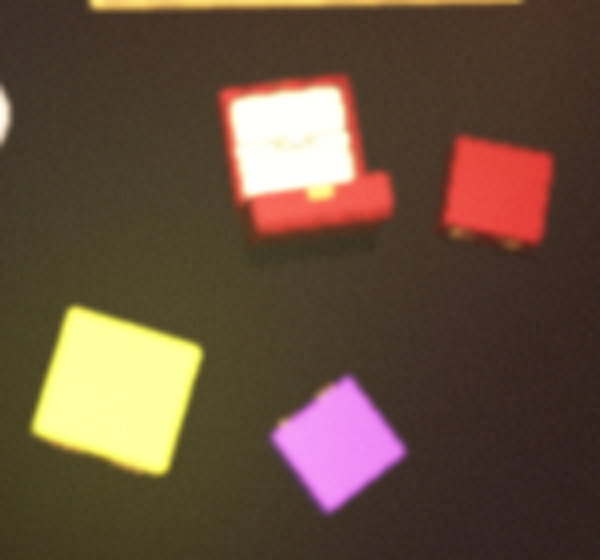

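Candidates in the top view:
- Open red box at (382,228).
- Small shut red box at (432,238).
- Yellow box at (338,289).
- Purple box at (392,302).

Yellow and purple are excluded. Of the two red ones, the open one at (382,228) is larger and shows the cream cushion, and the crop confirms it, so that is the target. From the landmarks its centre is about (0.498,-0.074) with yaw about 6°.

```bash
cat >> h.py <<'E'
from scipy.spatial.transform import Rotation as Ro
def go(p,yaw=None,pitch=0):
    """normalised shift/turn from the present pose to TCP p, tool down with tool x at yaw (deg)"""
    o=status.get_obs();R=np.array(o['tool_rot']);d=R.T@(np.array(p)-o['tcp_pos'])/.12
    w=np.zeros(3)
    if yaw is not None:
        T=(Ro.from_euler('z',yaw,degrees=True)*Ro.from_euler('x',180,degrees=True)).as_matrix()
        w=Ro.from_matrix(R.T@T).as_rotvec()/(np.pi/2)
    print('t',round(o['time_s'],2),'tcp',np.round(o['tcp_pos'],4),'F',np.round(o['force'],2),'op',round(o['opening'],4),'\n shift',np.round(d,3),'turn',np.round(w,3))
E
python3 - <<'E'
from h import *
go([.501,-.073,.16],6)
im=cv2.imread('pics/t0.png');hsv=cv2.cvtColor(im,cv2.COLOR_BGR2HSV)
m=cv2.inRange(hsv,(3,60,60),(40,255,255));m=cv2.morphologyEx(m,cv2.MORPH_CLOSE,np.ones((5,5)))
for c in cv2.findContours(m,cv2.RETR_EXTERNAL,2)[0]:
    if cv2.contourArea(c)>1500:
        r=cv2.minAreaRect(c);print(r,[ray('top',q,0)[:2].round(4) for q in cv2.boxPoints(r)])
for q in [(344,213),(399,208),(428,289),(367,297)]: print(ray('side',q,0).round(4))
E
```

```text
t 1.2 tcp [ 0.2123 -0.6408  0.2307] F [0.08 0.18 0.24] op 0.0876 
 shift [ 3.772 -3.735  0.589] turn [ 0.    -0.     0.137]
((319.5, 177.0), (354.0, 639.0), 90.0) [array([1.0652, 0.8085]), array([ 1.0356, -0.7103]), array([ 0.2397, -0.5575]), array([0.2617, 0.677 ])]
[0.5811 0.0288 0.    ]
[0.7165 0.0222 0.    ]
[ 0.712  -0.2034  0.    ]
[ 0.5812 -0.1998  0.    ]
```

{"name": "step_arm", "arguments": {
  "targets": "0.47 -0.47 0.07 0 0 0;0.94 -0.93 0.15 0 0 0;0.94 -0.93 0.15 0 0 0;0.94 -0.93 0.15 0 0 0;0.94 -0.93 0.15 0 0 0",
  "grip": 0.66,
  "force": 10
}}

```text
time_s: 1.62
tcp_pos: [0.2888, -0.4923, 0.2119]
tool_rot: [[0.946, 0.323, 0.001], [0.323, -0.946, 0.005], [0.003, -0.004, -1.0]]
force: [0.7, 0.2, -0.5]
opening: 0.0578
```

{"name": "step_arm", "arguments": {
  "targets": "0.94 -0.93 0.15 0 0 0;0.94 -0.93 0.15 0 0 0;0.94 -0.93 0.15 0 0 0;0.94 -0.93 0.15 0 0 0;0.94 -0.93 0.15 0 0 0"
}}

```text
time_s: 2.03
tcp_pos: [0.3634, -0.3428, 0.1942]
tool_rot: [[0.943, 0.333, 0.002], [0.333, -0.943, 0.008], [0.004, -0.007, -1.0]]
force: [0.4, 0.6, 0.1]
opening: 0.0303
```

{"name": "step_arm", "arguments": {
  "targets": "0.94 -0.93 0.15 0 0 0;0.94 -0.93 0.15 0 0 0;0.94 -0.93 0.15 0 0 0;0.94 -0.93 0.15 0 0 0;0.94 -0.93 0.15 0 0 0"
}}

```text
time_s: 2.45
tcp_pos: [0.4361, -0.1925, 0.1775]
tool_rot: [[0.939, 0.343, 0.004], [0.343, -0.939, 0.011], [0.007, -0.009, -1.0]]
force: [-0.5, 0.3, -0.0]
opening: 0.0302
```

```bash
python3 -c "
from h import *
go([.501,-.073,.16],6)"
```

```text
t 2.45 tcp [ 0.4361 -0.1925  0.1775] F [-0.54  0.3  -0.05] op 0.0302 
 shift [ 0.849 -0.749  0.159] turn [-0.006 -0.004  0.156]
```

{"name": "step_arm", "arguments": {
  "targets": "0.85 -0.75 0.16 0 0 0.156;0.85 -0.75 0.16 0 0 0.156;0.85 -0.75 0.16 0 0 0.156;0.85 -0.75 0.16 0 0 0.156;0.85 -0.75 0.16 0 0 0.156;0.85 -0.75 0.16 0 0 0.156;0.85 -0.75 0.16 0 0 0.156;0.85 -0.75 0.16 0 0 0.156"
}}

```text
time_s: 3.12
tcp_pos: [0.5006, -0.0748, 0.1599]
tool_rot: [[0.995, 0.102, 0.003], [0.102, -0.995, 0.01], [0.004, -0.01, -1.0]]
force: [0.2, 0.3, -0.2]
opening: 0.0297
```

```bash
python3 -c "
from h import *
go([.501,-.073,.067],6)
snap('side','s1.png',(220,150,440,330),3.5);snap('top','t1.png',(310,150,460,290),4)
for d in optics.landmark_of('side','ring_box'):
  print(d)
print(optics.landmark_of('side','ring_top'))"
```

```text
t 3.12 tcp [ 0.5006 -0.0748  0.1599] F [ 0.2   0.33 -0.19] op 0.0297 
 shift [ 0.001 -0.007  0.774] turn [-0.006 -0.003 -0.002]
{'xyz': [0.4953, -0.0802, 0.0017], 'p': 0.94}
{'xyz': [0.4653, -0.1771, -0.0026], 'p': 0.81}
{'xyz': [0.3711, 0.0248, -0.0032], 'p': 0.79}
{'xyz': [0.3487, -0.0869, -0.0007], 'p': 0.76}
[]
```

View pics/s1.png

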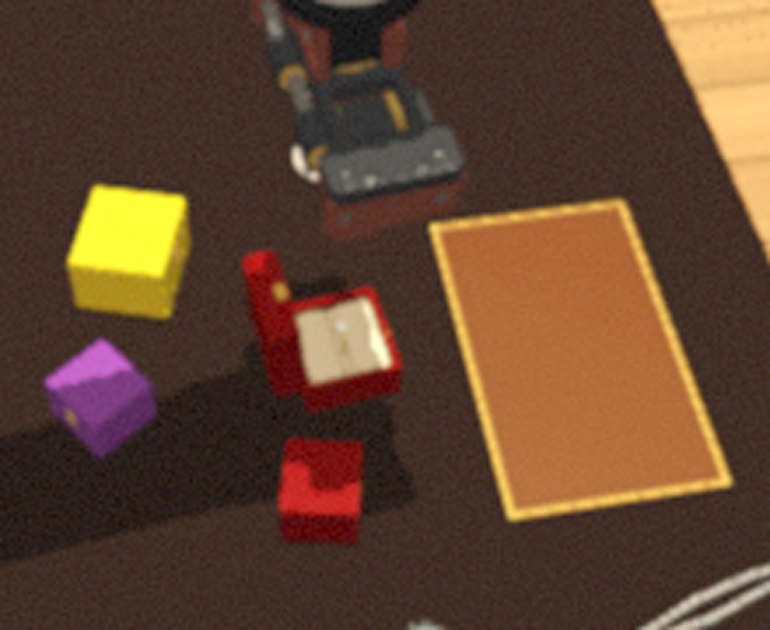

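```bash
python3 -c "
from h import *
for c,o,k in(('side',(220,150),3.5),('top',(310,150),4)):
  print(c,(P(c,[[.5006,-.0748,z] for z in(.152,.16,.232,.25)])-o)*k)"
```

```text
side [[345.15608867 205.0466322 ]
 [345.23504528 195.726879  ]
 [345.99925395 105.52244729]
 [346.20679782  81.02471927]]
top [[328.32065236 233.33021336]
 [330.74702645 228.93176831]
 [354.84174314 185.25371897]
 [361.58261078 173.03411278]]
```

View pics/t1.png

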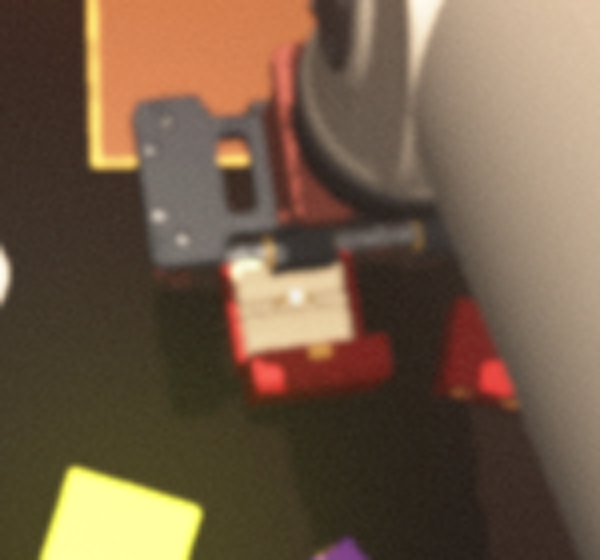

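```bash
python3 -c "
from h import *
print(ray('top',(310+297/4,150+297/4),.039), ray('side',(220+341/3.5,150+325/3.5),.039))"
```

```text
[ 0.495882   -0.07389879  0.039     ] [ 0.49855899 -0.07523526  0.039     ]
```

{"name": "step_arm", "arguments": {
  "targets": "0 0 0.15 0 0 0;0 0 0.3 0 0 0;0 0 0.45 0 0 0;0 0 0.6 0 0 0;0 0 0.7 0 0 0;0 0 0.77 0 0 0;0 0 0.77 0 0 0"
}}

```text
time_s: 3.9
tcp_pos: [0.5, -0.0734, 0.0662]
tool_rot: [[0.995, 0.102, 0.001], [0.102, -0.995, 0.011], [0.002, -0.011, -1.0]]
force: [-0.5, -0.3, 1.0]
opening: 0.03
```

{"name": "step_arm", "arguments": {
  "targets": "0 0 0 0 0 0;0 0 0 0 0 0;0 0 0 0 0 0;0 0 0 0 0 0;0 0 0 0 0 0;0 0 0 0 0 0;0 0 0 0 0 0;0 0 0 0 0 0;0 0 0 0 0 0;0 0 0 0 0 0;0 0 0 0 0 0;0 0 0 0 0 0"
}}

```text
time_s: 4.9
tcp_pos: [0.5, -0.0734, 0.0662]
tool_rot: [[0.995, 0.102, 0.001], [0.102, -0.995, 0.011], [0.002, -0.011, -1.0]]
force: [-0.5, -1.0, -0.3]
opening: 0.0299
```

{"name": "step_arm", "arguments": {
  "targets": "0 0 0 0 0 0;0 0 0 0 0 0;0 0 0 0 0 0;0 0 0 0 0 0;0 0 0 0 0 0;0 0 0 0 0 0;0 0 0 0 0 0;0 0 0 0 0 0;0 0 0 0 0 0;0 0 0 0 0 0;0 0 0 0 0 0;0 0 0 0 0 0"
}}

```text
time_s: 5.9
tcp_pos: [0.5, -0.0734, 0.0662]
tool_rot: [[0.995, 0.102, 0.001], [0.102, -0.995, 0.011], [0.002, -0.011, -1.0]]
force: [0.6, -0.7, 0.1]
opening: 0.0299
```

{"name": "step_arm", "arguments": {
  "targets": "0 0 0 0 0 0;0 0 0 0 0 0;0 0 0 0 0 0;0 0 0 0 0 0;0 0 0 0 0 0;0 0 0 0 0 0;0 0 0 0 0 0;0 0 0 0 0 0;0 0 0 0 0 0;0 0 0 0 0 0;0 0 0 0 0 0;0 0 0 0 0 0"
}}

```text
time_s: 6.9
tcp_pos: [0.5, -0.0734, 0.0662]
tool_rot: [[0.995, 0.102, 0.001], [0.102, -0.995, 0.011], [0.002, -0.011, -1.0]]
force: [0.1, -1.0, 0.7]
opening: 0.03
```

{"name": "step_arm", "arguments": {
  "targets": "0 0 -0.3 0 0 0;0 0 -0.6 0 0 0;0 0 -0.7 0 0 0;0 0 -0.7 0 0 0"
}}

```text
time_s: 7.23
tcp_pos: [0.5023, -0.0745, 0.1536]
tool_rot: [[0.995, 0.102, 0.008], [0.102, -0.995, 0.01], [0.008, -0.009, -1.0]]
force: [0.7, 0.5, -0.8]
opening: 0.0299
```

```bash
python3 -c "
from h import *
x=np.array([np.cos(.105),np.sin(.105)]);c=np.array([.497,-.0742])
print(c-x*.080)
go([*(c-x*.08),.15],6)
for k in 'side','top': print([np.round(d['xyz'],4) for d in optics.landmark_of(k,'lid_edge')])"
```

```text
[ 0.41744059 -0.08258457]
t 7.23 tcp [ 0.5023 -0.0745  0.1536] F [ 0.73  0.48 -0.84] op 0.0299 
 shift [-0.711 -0.005  0.024] turn [-0.006 -0.005 -0.002]
[array([ 0.3289, -0.0989,  0.0349]), array([ 0.4444, -0.0805,  0.0832]), array([ 0.4945, -0.1776,  0.0323])]
[array([ 0.3295, -0.0956,  0.0327]), array([ 0.445 , -0.0818,  0.0888]), array([0.4027, 0.0139, 0.0474]), array([ 0.4912, -0.1745,  0.0326])]
```

{"name": "step_arm", "arguments": {
  "targets": "-0.35 0 0.02 0 0 0;-0.71 0 0.02 0 0 0;-0.71 0 0.02 0 0 0;-0.71 0 0.02 0 0 0;-0.71 0 0.02 0 0 0;-0.71 0 0.02 0 0 0"
}}

```text
time_s: 7.83
tcp_pos: [0.4163, -0.0828, 0.1474]
tool_rot: [[0.995, 0.102, 0.002], [0.102, -0.995, 0.011], [0.003, -0.011, -1.0]]
force: [0.3, -1.4, 1.1]
opening: 0.0299
```

```bash
python3 -c "
from h import *
go([.4174,-.0826,.075],6)"
```

```text
t 7.83 tcp [ 0.4163 -0.0828  0.1474] F [ 0.28 -1.44  1.11] op 0.0299 
 shift [0.008 0.006 0.603] turn [-0.007 -0.002 -0.001]
```

Reach is fine here. I'll lower behind the lid.

{"name": "step_arm", "arguments": {
  "targets": "0 0 0.2 0 0 0;0 0 0.4 0 0 0;0 0 0.6 0 0 0;0 0 0.6 0 0 0;0 0 0.6 0 0 0"
}}

```text
time_s: 8.25
tcp_pos: [0.4165, -0.0816, 0.0746]
tool_rot: [[0.995, 0.103, -0.001], [0.103, -0.995, 0.012], [0.001, -0.012, -1.0]]
force: [0.0, 0.4, 0.2]
opening: 0.0299
```

Run:
```python
from h import *
go([.4174,-.0826,.075],6)
# finger path in box frame: tip front lower corner follows (r,20mm) on lid
for th in (1.64,1.5,1.3,1.1,.9,.7,.5,.3,.1,0):
    r,h=.05,.02
    x=-.03+r*np.cos(th)-h*np.sin(th);z=.026+r*np.sin(th)+h*np.cos(th)
    print(th,'tcp box x',round(x-.010,4),'tcp z',round(z+.008,4))
```

```text
t 8.25 tcp [ 0.4165 -0.0816  0.0746] F [0.01 0.36 0.15] op 0.0299 
 shift [ 0.006  0.009 -0.003] turn [-0.007 -0.    -0.001]
1.64 tcp box x -0.0634 tcp z 0.0825
1.5 tcp box x -0.0564 tcp z 0.0853
1.3 tcp box x -0.0459 tcp z 0.0875
1.1 tcp box x -0.0351 tcp z 0.0876
0.9 tcp box x -0.0246 tcp z 0.0856
0.7 tcp box x -0.0146 tcp z 0.0815
0.5 tcp box x -0.0057 tcp z 0.0755
0.3 tcp box x 0.0019 tcp z 0.0679
0.1 tcp box x 0.0078 tcp z 0.0589
0 tcp box x 0.01 tcp z 0.054
```

{"name": "step_arm", "arguments": {
  "targets": "0.05 0 -0.04 0 0 0;0.1 0 -0.065 0 0 0;0.13 0 -0.065 0 0 0;0.16 0 -0.07 0 0 0;0.18 0 -0.08 0 0 0;0.2 0 -0.09 0 0 0;0.23 0 -0.1 0 0 0;0.26 0 -0.105 0 0 0;0.29 0 -0.108 0 0 0;0.32 0 -0.108 0 0 0;0.35 0 -0.108 0 0 0;0.38 0 -0.108 0 0 0"
}}

```text
time_s: 9.25
tcp_pos: [0.4623, -0.0769, 0.0876]
tool_rot: [[0.995, 0.103, -0.0], [0.103, -0.995, 0.012], [0.001, -0.012, -1.0]]
force: [0.1, 0.2, 0.2]
opening: 0.0297
```

Run:
```python
from h import *
go([.4174,-.0826,.075],6)
snap('side','s2.png',(260,170,360,290),4)
for k in 'side','top':
  print([np.round(d['xyz'],4) for d in optics.landmark_of(k,'lid_edge')])
  print([np.round(d['xyz'],4) for d in optics.landmark_of(k,'ring_box')])
```

```text
t 9.25 tcp [ 0.4623 -0.0769  0.0876] F [0.1  0.23 0.18] op 0.0297 
 shift [-0.377  0.01   0.104] turn [-0.008 -0.001 -0.001]
[array([ 0.4926, -0.1778,  0.0315]), array([ 0.3249, -0.0977,  0.0396]), array([ 0.4734, -0.0751,  0.0904]), array([0.4084, 0.0165, 0.0454])]
[array([ 0.4954, -0.0781,  0.0032]), array([ 0.4671, -0.1764, -0.0006]), array([ 0.3464, -0.0845, -0.0034])]
[array([ 0.3295, -0.0956,  0.0327]), array([ 0.445 , -0.0818,  0.0888]), array([0.4027, 0.0139, 0.0474]), array([ 0.4912, -0.1745,  0.0326])]
[array([0.3741, 0.0173, 0.0026]), array([ 0.3458, -0.0834, -0.0006]), array([ 4.978e-01, -7.280e-02, -2.000e-04]), array([ 0.472 , -0.176 , -0.0009]), array([ 0.6425, -0.0835,  0.004 ])]
```

View pics/s2.png

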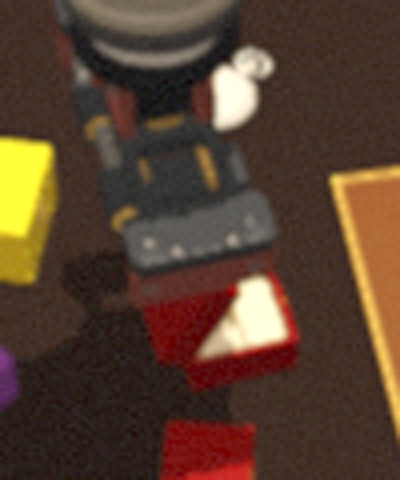

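{"name": "step_arm", "arguments": {
  "targets": "0.03 0 0.005 0 0 0;0.06 0 0.01 0 0 0;0.09 0 0.02 0 0 0;0.12 0 0.03 0 0 0;0.15 0 0.042 0 0 0;0.18 0 0.055 0 0 0;0.21 0 0.075 0 0 0;0.245 0 0.1 0 0 0;0.275 0 0.13 0 0 0;0.31 0 0.165 0 0 0;0.335 0 0.2 0 0 0;0.35 0 0.225 0 0 0"
}}

```text
time_s: 10.5
tcp_pos: [0.5039, -0.0722, 0.0599]
tool_rot: [[0.995, 0.103, -0.001], [0.103, -0.995, 0.012], [0.0, -0.012, -1.0]]
force: [-0.1, -0.5, 0.9]
opening: 0.0302
```

{"name": "step_arm", "arguments": {
  "targets": "0.01 0 0.02 0 0 0;0.02 0 0.04 0 0 0;0.02 0 0.05 0 0 0;0.02 0 0.055 0 0 0;0.02 0 0.06 0 0 0;0.02 0 0.06 0 0 0"
}}

```text
time_s: 11.0
tcp_pos: [0.5066, -0.0719, 0.0541]
tool_rot: [[0.995, 0.103, -0.0], [0.103, -0.995, 0.011], [0.001, -0.011, -1.0]]
force: [-3.9, 0.7, 16.0]
opening: 0.0295
```

{"name": "step_arm", "arguments": {
  "targets": "0 0 -0.2 0 0 0;0 0 -0.5 0 0 0;0 0 -0.7 0 0 0;0 0 -0.7 0 0 0;0 0 -0.7 0 0 0"
}}

```text
time_s: 11.42
tcp_pos: [0.5075, -0.0731, 0.1394]
tool_rot: [[0.995, 0.103, 0.003], [0.103, -0.995, 0.011], [0.004, -0.01, -1.0]]
force: [-0.0, 0.5, -0.1]
opening: 0.0297
```

{"name": "step_arm", "arguments": {
  "targets": "-0.35 0 0 0 0 0;-0.68 0 0 0 0 0;-0.68 0 0 0 0 0;-0.68 0 0 0 0 0;-0.68 0 0 0 0 0"
}}

```text
time_s: 11.83
tcp_pos: [0.4264, -0.0815, 0.1386]
tool_rot: [[0.995, 0.103, 0.003], [0.103, -0.995, 0.011], [0.004, -0.011, -1.0]]
force: [0.5, 0.0, -0.1]
opening: 0.0303
```

Run:
```python
from h import *
go([.42,-.0826,.022],6)
snap('side','s3.png',(260,170,360,290),4)
for k in 'side','top':
  for q in('lid_edge','ring_box','corner0'): print(q,[np.round(d['xyz'],4) for d in optics.landmark_of(k,q) if .43<d['xyz'][0]<.6 and d['xyz'][1]>-.13])
```

```text
t 11.83 tcp [ 0.4264 -0.0815  0.1386] F [ 0.53  0.02 -0.15] op 0.0303 
 shift [-0.057  0.014  0.971] turn [-0.007 -0.002 -0.001]
lid_edge [array([ 0.5275, -0.0728,  0.0467])]
ring_box [array([ 0.4956, -0.0778,  0.004 ])]
corner0 [array([ 4.705e-01, -1.056e-01,  1.000e-04]), array([ 4.624e-01, -4.460e-02,  4.000e-04]), array([ 0.5274, -0.1042, -0.001 ])]
lid_edge [array([ 0.445 , -0.0818,  0.0888])]
ring_box [array([ 4.978e-01, -7.280e-02, -2.000e-04])]
corner0 [array([ 0.5249, -0.0387, -0.0029]), array([ 0.4679, -0.0436, -0.0006]), array([ 0.5298, -0.1   ,  0.0018]), array([ 0.4727, -0.1103,  0.0007])]
```

View pics/s3.png

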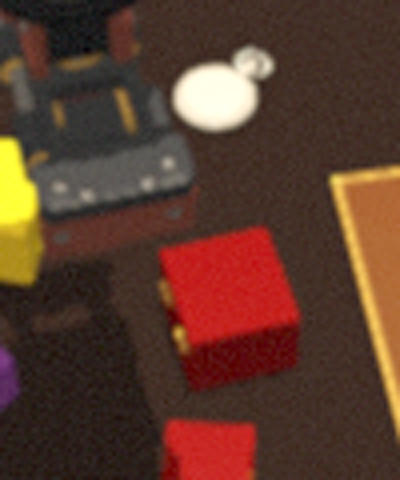

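{"name": "step_arm", "arguments": {
  "targets": "0 0 0.25 0 0 0;0 0 0.5 0 0 0;0 0 0.75 0 0 0;0 0 0.9 0 0 0;0 0 0.97 0 0 0;0 0 0.97 0 0 0;0 0 0.97 0 0 0"
}}

```text
time_s: 12.77
tcp_pos: [0.4276, -0.08, 0.0228]
tool_rot: [[0.995, 0.103, 0.003], [0.103, -0.995, 0.011], [0.004, -0.011, -1.0]]
force: [-0.0, -1.1, -0.3]
opening: 0.0297
```

{"name": "step_arm", "arguments": {
  "targets": "0.05 0 0 0 0 0;0.1 0 0 0 0 0;0.15 0 0 0 0 0;0.2 0 0 0 0 0;0.23 0 0 0 0 0;0.26 0 0 0 0 0;0.29 0 0 0 0 0;0.33 0 0 0 0 0;0.38 0 0 0 0 0;0.43 0 0 0 0 0;0.48 0 0 0 0 0;0.53 0 0 0 0 0"
}}

```text
time_s: 13.77
tcp_pos: [0.4918, -0.0732, 0.023]
tool_rot: [[0.995, 0.103, 0.003], [0.103, -0.995, 0.011], [0.004, -0.011, -1.0]]
force: [-0.1, 0.2, -1.9]
opening: 0.0299
```

Run:
```python
from h import *
go([.606,-.063,.022],6)
for k in 'side','top':
  optics.get_image(k)
  for q in('ring_box','corner0'): print(q,[np.round(d['xyz'],4) for d in optics.landmark_of(k,q) if .43<d['xyz'][0]<.65 and d['xyz'][1]>-.13])
```

```text
t 13.77 tcp [ 0.4918 -0.0732  0.023 ] F [-0.15  0.21 -1.95] op 0.0299 
 shift [0.955 0.014 0.013] turn [-0.007 -0.003 -0.001]
ring_box [array([ 0.5337, -0.0721,  0.0015])]
corner0 [array([ 0.5044, -0.1026,  0.0022]), array([ 0.5633, -0.1005, -0.0021])]
ring_box [array([0.5169, 0.0977, 0.0049])]
corner0 [array([ 0.5635, -0.034 , -0.0007])]
```

{"name": "step_arm", "arguments": {
  "targets": "0.03 0 0 0 0 0;0.08 0 0 0 0 0;0.13 0 0 0 0 0;0.18 0 0 0 0 0;0.23 0 0 0 0 0;0.28 0 0 0 0 0;0.33 0 0 0 0 0;0.38 0 0 0 0 0;0.43 0 0 0 0 0;0.48 0 0 0 0 0;0.52 0 0 0 0 0;0.55 0 0 0 0 0"
}}

```text
time_s: 15.07
tcp_pos: [0.5573, -0.0664, 0.0234]
tool_rot: [[0.995, 0.103, 0.004], [0.103, -0.995, 0.011], [0.005, -0.011, -1.0]]
force: [-1.5, -0.4, -0.4]
opening: 0.0297
```

{"name": "step_arm", "arguments": {
  "targets": "0.04 0 0 0 0 0;0.08 0 0 0 0 0;0.13 0 0 0 0 0;0.18 0 0 0 0 0;0.23 0 0 0 0 0;0.27 0 0 0 0 0;0.31 0 0 0 0 0;0.34 0 0 0 0 0;0.36 0 0 0 0 0;0.38 0 0 0 0 0;0.39 0 0 0 0 0;0.39 0 0 0 0 0"
}}

```text
time_s: 16.07
tcp_pos: [0.6043, -0.0615, 0.0237]
tool_rot: [[0.995, 0.103, 0.004], [0.103, -0.995, 0.011], [0.005, -0.011, -1.0]]
force: [-0.4, -0.3, 0.2]
opening: 0.03
```

{"name": "step_arm", "arguments": {
  "targets": "-0.05 0 0 0 0 0;-0.2 0 0 0 0 0;-0.4 0 0 0 0 0;-0.4 0 -0.2 0 0 0;-0.4 0 -0.5 0 0 0;-0.5 0 -0.8 0 0 0;-0.8 0 -0.9 0 0 0;-1 0 -1 0 0 0;-1 0 -1 0 0 0;-1 0 -1 0 0 0"
}}

```text
time_s: 16.9
tcp_pos: [0.4839, -0.0758, 0.1441]
tool_rot: [[0.995, 0.103, 0.007], [0.103, -0.995, 0.01], [0.008, -0.01, -1.0]]
force: [-0.1, 0.2, 0.2]
opening: 0.0301
```

Run:
```python
from h import *
go([.606,-.063,.022],6)
snap('side','s4.png',(300,170,460,350),3.3);snap('top','t4.png',(270,100,500,250),3.4)
for k in 'side','top':
  for q in('ring_box','corner0','panel','lid_edge','watch_case','loupe','tweezers'): print(q,[np.round(d['xyz'],4) for d in optics.landmark_of(k,q) if .5<d['xyz'][0]<.75])
```

```text
t 16.9 tcp [ 0.4839 -0.0758  0.1441] F [-0.13  0.21  0.2 ] op 0.0301 
 shift [1.015 0.008 1.026] turn [-0.006 -0.005 -0.001]
ring_box [array([ 0.6427, -0.0624,  0.005 ]), array([ 0.675 , -0.2734, -0.0031])]
corner0 [array([ 0.6082, -0.0312,  0.001 ]), array([ 0.6164, -0.0924,  0.001 ]), array([ 6.769e-01, -8.770e-02,  5.000e-04])]
panel [array([ 6.466e-01, -8.290e-02,  6.000e-04])]
lid_edge [array([ 0.6713, -0.0559,  0.0475])]
watch_case []
loupe [array([ 0.5039, -0.2862,  0.0036])]
tweezers [array([ 0.6749, -0.2733, -0.0026])]
ring_box [array([ 0.6475, -0.058 , -0.0013])]
corner0 [array([ 0.6137, -0.0293, -0.0013]), array([ 0.6184, -0.094 , -0.0035]), array([ 0.6736, -0.0231, -0.0014]), array([0.5181, 0.0981, 0.0067])]
panel [array([ 0.6448, -0.0876,  0.002 ])]
lid_edge [array([ 0.6757, -0.0561,  0.0495])]
watch_case [array([0.5192, 0.0961, 0.0054])]
loupe [array([ 0.6463, -0.0861,  0.0026])]
tweezers []
```

View pics/s4.png

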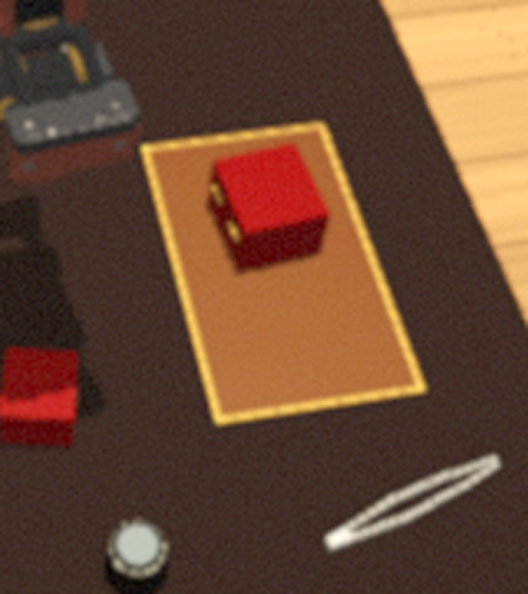

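View pics/t4.png

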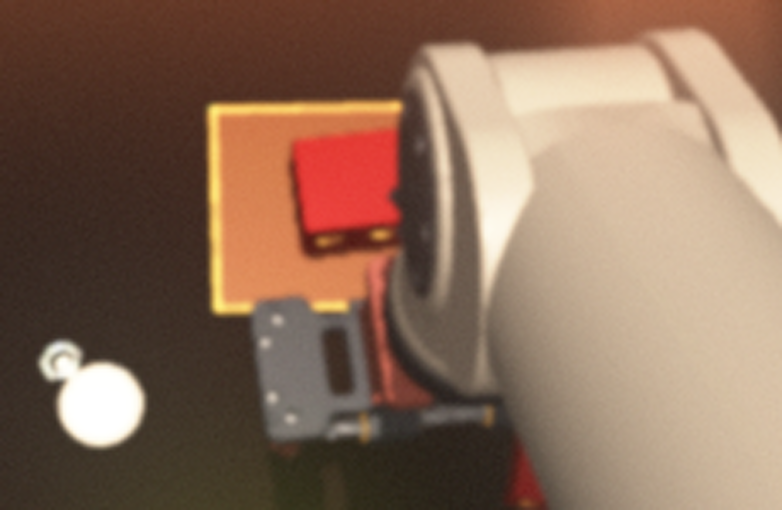

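The side crop shows the shut box at (270,205), wholly inside the brass edge, with leather visible all round. The top crop agrees, with the box at (350,185). All corners are about 28 mm or more inside the panel border, the bystanders haven't moved, and the arm is clear.

```bash
python3 -c "
from h import *
print(env.sign_off())"
```

```text
the job is handed in; nothing more can be done
None
```

The ring was pointed out, the lid shut, and the box pushed onto the leather panel; I handed the job in at about 17 s of the 70 s. Sign-off reports no verdict, so what follows rests on my own checks.

- **Pointing:** the fingertips stayed about 19 mm above the ring for 3 s, within about 3 mm of it sideways. No contact showed above the force sensor's noise of about 1 N, too coarse to confirm the 0.05 N limit.
- **Lid:** pushed shut from behind, ending with about 16 N downward. The box did not shift measurably, and the camera showed the lid shut.
- **Slide:** I pushed the flat back with two fingers, and readings between moves stayed within about 2 N.

**Last checks:**
- **Box position:** about (0.645, -0.060), with the panel centre at about (0.646, -0.085). The estimated corners lie about 28 mm or more inside the panel border.
- **Lid edge:** the detector put it at 0.048 m, against 0.046 m when fully shut.
- **Bystanders:** watch case, loupe and tweezers were at their starting places, within detector error.
- **Arm:** clear of everything.

**Disagreements:** the detector mislabelled a few things: the tweezers as a ring box, the panel as a loupe, and something near the watch case as a box corner. The side camera missed the watch case, but the top camera saw it. The arm hid part of the box in the last top picture, so that side was checked only from the side camera.

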